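# Push the sample rack home in the analyser and start the load

### The arm

A 6-joint arm with a two-finger parallel gripper is mounted at the origin on the work surface. World frame = base frame: x ahead of the robot, y to its left, z up, the work surface at z = 0. Lengths are in m, angles in rad, forces in N, time in s.
With the tool pointing down it reaches from about 0.4 to 0.925 m from the base axis. Payload 12.5 kg.
Tool frame: the origin (TCP) lies midway between the tips of the shut fingers; the grasp point (between the pads) lies ctrl.grip_point_offset behind it (ctrl.grip_point_offset is the distance from the TCP to the grasp point, in m); z points along the fingers, y is the line along which they close (so a half turn about z gives the same grasp; the last joint's range is limited). The gripper opens to 95 mm and grips with 3 to 60 N. Pads are 20 mm wide; open, the fingers measure 119 mm over their backs; the gripper's body (75 mm by 180 mm) begins 59 mm behind the grasp point.
Start: joints at [1.058, 0.491, 1.559, -0, 1.092, -0.106], TCP at [0.247, 0.574, 0.215] pointing down, gripper open.
Joint ranges: [-3.1, 3.1], [-0.84, 2.19], [0.05, 2.79], [-1.13, 4.28], [0.06, 2.93], [-2.69, 2.69]. Speed limits (rad/s): [2.22, 2.22, 2.79, 3.14, 3.14, 3.14].

### API

Orientations are given as a unit quaternion [w, x, y, z].
In Python, from plant import ctrl gives the robot as it stands. The module is installed in compiled form; this text tells all that it offers.
- The arm moves only by the tool send_rows, never from a script. Its argument "targets" is one flat list of numbers, 6 for each row, row after row: the shift along the tool's x, y, z in m, then the turn, a rotation vector about the tool's x, y, z in rad. In form: [dx, dy, dz, ax, ay, az, dx, dy, dz, ax, ay, az, ...]. A call has exactly 10 rows; each row shifts and turns the commanded pose from where the row before left it, along the tool's axes as they then stand; what a row does not reach is not made up. A row lasts 1/10 s, in which the tool goes at most 50 mm and 8.59 degrees, less where a joint would pass 70% of its speed; a pose out of reach is approached as far as the arm can. A call with a gripper value outside its range is refused whole. "gripper" is the closure, from 0 (fully open) to 1 (shut), set as the call begins (left out, the last holds). The fingers move at their own pace and stop on an object; "force" is the grip in N (left out, the last holds). Time passes only in rows, so rows that do not move let the fingers close, or fill a call up. It gives the time, the measured TCP pose, the force, the opening and the grip force at its end, in the units of the state.
- ctrl.observe(): the state, without advancing time (a new reading comes with each control period).
- ctrl.grab_frame(name): name is "side" or "top"; returns the picture (420x560x3 uint8, red, green, blue); there is no depth.
- ctrl.camera_params(name): a dict with "K" (3x3 intrinsics, pixels), "rvec" (rotation vector, rad) and "tvec" (3), from world to camera coordinates, as OpenCV has them. Camera axes: x right, y down, z forward; pixel columns grow to the right and rows downward; lengths in m; the calibration is good to about 2 mm. A picture is of the moment at which its call begins. camera_params takes no time and is no camera call.
- ctrl.close_job(): hands the job in; it is judged then, once.
The state is a dict: "t": time; "joint_pos": joint angles; "qd": joint speeds; "tau": joint torques, N m; "tcp_pos": TCP position; "eef_rot": TCP orientation; "ft_force": force on the tool from outside, world axes, zero at the start; "torque": the same for the moment, N m; "grip_width": opening from 0.0 (shut) to 1.0 (fully open); "grip_force": force on a finger pad.
Only numpy, scipy, OpenCV 4.12 (cv2) and the standard library are available. Lean on these libraries where they do the work, as an engineer would, in place of code of your own. Each camera call takes 0.05 s, during which the arm holds its last target. There are 200 camera calls.

### The job

The rack of sample tubes has been left out of place on the bench in front of the analyser. Push it along the bench, without ever picking it up or tipping it, into the analyser's bay between the two guide rails until it sits squarely against the back stop; only then press the load button beside the bay all the way down with a fingertip and let it go. Leave the jar, the beaker and the tip box alone.

Things in the scene. Friction and masses are not known exactly. Their poses are not given: they have to be found in the camera images.
- rack: Loose white block 80 mm (x) by 120 mm (y) by 45 mm high, 0.26 to 0.5 kg, with twelve capped tubes fixed in its top that reach 72 mm above the bench. Origin: centre of its underside, on the bench at z = 0; z up. Starts near the robot's side of the bay. Goes in with either of its 120 mm sides towards the stop.
- analyser: White box fixed to the bench, 150 mm deep, 360 wide, 80 high (89 over its screen), with a rack bay in front, open towards the robot. Origin and axes as point seat. Its front face, the bay's back stop, is at x = +40 mm. A console 75 (x) by 56 (y) by 45 mm high right of the bay, centred at x = 3, y = -122 mm, carries the load button.
- seat (a point): Point on the bench where the rack's origin is when home; x into the bay, y left, z up. The bay's floor is the bench. Two aluminium rails 18 mm high, 10 thick run along x from -30 mm to the stop, inner faces at y = +63 and -63 mm (3 mm play each side); from x = -30 to -67 mm they flare out to a mouth about 180 mm wide.
- load_button_top (a point): Centre of the top of the load button, a plain grey round push button 30 mm across in a black housing on top of the console right of the bay, at x = 0, y = -122 mm in the analyser's axes; it is pressed straight down and this point moves down with it.
- load_button (a joint): Travel of the load button in m: 0 released, 0.006 fully down. It springs back; fully down takes about 5 N.
- reagent_jar: Bystander: brown glass jar with a white lid, 48 mm diameter, 85 mm high, standing left of the analyser's bay. Origin: centre of its underside.
- beaker: Bystander: empty clear beaker, 64 mm across the rim, 80 mm high, on the left of the bench. Origin: centre of its underside.
- tip_box: Bystander: closed pipette tip box, blue with a grey lid, 87 by 67 mm, 57 mm high, on the right of the bench. Origin: centre of its underside.
Things that resemble listed ones, but are neither listed nor needed, are in the scene too. What is shaped like the rack but red or yellow is not meant.

How it is judged:
By the outcome, as a careful person would: the job done as asked, in the order asked, and still so for the second after the job is handed in, with the robot touching nothing.
It also fails if it takes over 72 s, if anything falls off the work surface, if the arm or the gripper's body presses on something with over 40 N, if the wrist force passes 120 N, or if a joint passes its speed limit or range.

## Working session

There is one attempt and no reset: what is moved stays moved. The work goes in short steps, Python scripts to look and compute and a tool call to move; the robot and the scene stay as the last step left them, time stands still between calls to the robot, and variables do not carry over. Pictures are saved under pics/ and viewed, at most 10 in all, crops included, and the job is handed in when it is done.

Besides the shell and the picture viewer there is one more tool, called after "Call:" in YAML: its name, and indented under it one key for each argument. send_rows: Moves the arm, as the interface text tells. Its arguments: {"type":"object","properties":{"targets":{"type":"array"},"gripper":{"type":"number"},"force":{"type":"number"}},"required":["targets"]}

```bash
mkdir -p pics; python3 - <<'E'
from plant import ctrl
import cv2
for n in("top","side"):
    f=ctrl.grab_frame(n); cv2.imwrite(f"pics/{n}0.png",f[...,::-1])
    p=ctrl.camera_params(n); print(n,p)
s=ctrl.observe(); print(s, ctrl.grip_point_offset)
E
```

```text
top {'K': array([[448.60650775,   0.        , 288.02667112],
       [  0.        , 448.60650775, 201.01360849],
       [  0.        ,   0.        ,   1.        ]]), 'rvec': array([ 2.15954891, -2.11039107,  0.17327333]), 'tvec': array([4.21568113e-04, 4.85119647e-01, 1.03291863e+00])}
side {'K': array([[447.12579489,   0.        , 278.42575673],
       [  0.        , 447.12579489, 208.02014405],
       [  0.        ,   0.        ,   1.        ]]), 'rvec': array([ 2.15959546, -0.78162956,  0.35137816]), 'tvec': array([-0.38585978,  0.23579506,  0.91584001])}
{'t': 0.1, 'joint_pos': array([ 1.05837893e+00,  4.91457092e-01,  1.55938282e+00, -7.53005659e-06,
        1.09171296e+00, -1.05606258e-01]), 'qd': array([-0.00025246, -0.00140556, -0.00203707,  0.00121225,  0.0009275 ,
       -0.00166161]), 'tau': array([ 2.90583863e-03, -6.13626909e+01, -2.58608687e+01,  6.93841791e-02,
        4.69677290e-02, -5.84420235e-06]), 'tcp_pos': array([0.24717943, 0.57380911, 0.21414836]), 'eef_rot': array([-1.42827412e-04,  2.02004134e-01,  9.79384551e-01, -4.58384290e-04]), 'ft_force': array([ 0.76337571, -0.24028416, -0.07054291]), 'torque': array([ 0.04548997, -0.02589988, -0.05022649]), 'grip_force': 0.0, 'grip_width': 1.0039535483216557} 0.0188
```

View pics/top0.png

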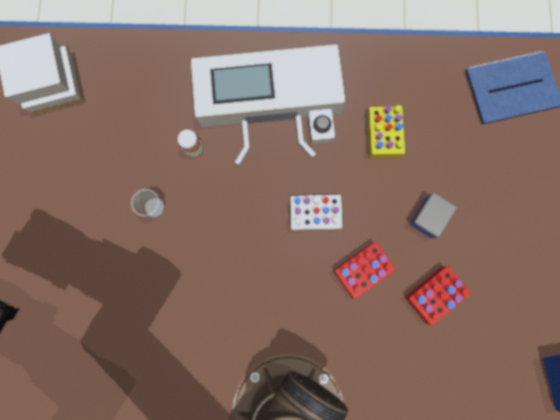

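View pics/side0.png

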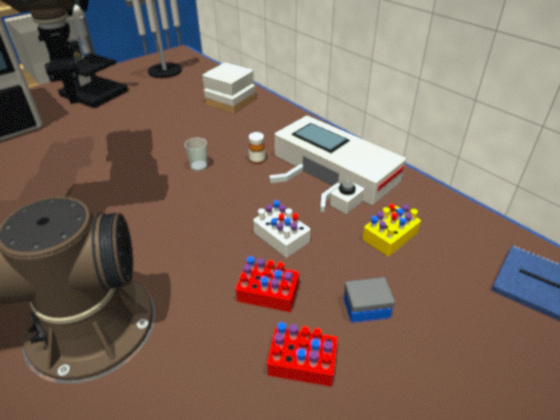

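The top picture shows the white rack at (317,212), the bay rails at (246,135) and (302,135), and the button at (322,124). The jar is at (189,142), the beaker at (148,204) and the tip box at (434,215). Things that could be taken for the rack are the yellow block at (388,131), the red ones at (365,270) and (439,295), and the white stacked boxes at (35,72). I choose the white rack with tubes at (317,212). The side picture agrees, with the rack at (282,228).

```bash
cat > h.py <<'E'
import numpy as np, cv2
from plant import ctrl
def cast(name,px,z):
    p=ctrl.camera_params(name); R=cv2.Rodrigues(p["rvec"])[0]; C=-R.T@p["tvec"]
    u=np.atleast_2d(px).astype(float); d=(R.T@np.linalg.inv(p["K"])@np.c_[u,np.ones(len(u))].T).T
    return (C+d*((z-C[2])/d[:,2])[:,None])
def white(f):
    h=cv2.cvtColor(f,cv2.COLOR_RGB2HSV); return ((h[...,1]<45)&(h[...,2]>150)).astype(np.uint8)
E
python3 - <<'E'
from h import *
f=cv2.imread("pics/top0.png")[...,::-1].copy()
m=white(f)
cs,_=cv2.findContours(m,cv2.RETR_EXTERNAL,cv2.CHAIN_APPROX_NONE)
for c in cs:
    if cv2.contourArea(c)<40: continue
    r=cv2.minAreaRect(c); print(np.round(r[0]),np.round(r[1],1),round(r[2],1),cv2.contourArea(c))
p=ctrl.camera_params("top");R=cv2.Rodrigues(p["rvec"])[0];print("cam",-R.T@p["tvec"])
cv2.imwrite("pics/crop0.png",cv2.resize(f[40:240,180:380,::-1],(600,600),interpolation=cv2.INTER_CUBIC))
E
```

```text
[324. 380.] [9.2 9.2] 45.0 67.0
[154. 207.] [16. 16.] 90.0 202.5
[436. 215.] [26.  32.2] 32.0 773.0
[316. 212.] [34.8 51.8] 88.4 1687.0
[186. 138.] [18. 19.] 90.0 279.0
[244. 142.] [11.5 43.7] 10.2 219.5
[303. 136.] [43.6 11.2] 67.9 218.5
[322. 124.] [31.1 24.2] 83.3 685.0
[57. 86.] [39.2 74.9] 34.9 535.5
[267.  80.] [ 60.6 151.9] 84.5 8897.5
[26. 64.] [52.9 59.9] 76.0 2845.5
[280.  16.] [ 32. 559.] 90.0 14482.0
cam [0.31004709 0.00755722 1.09821484]
```

View pics/crop0.png

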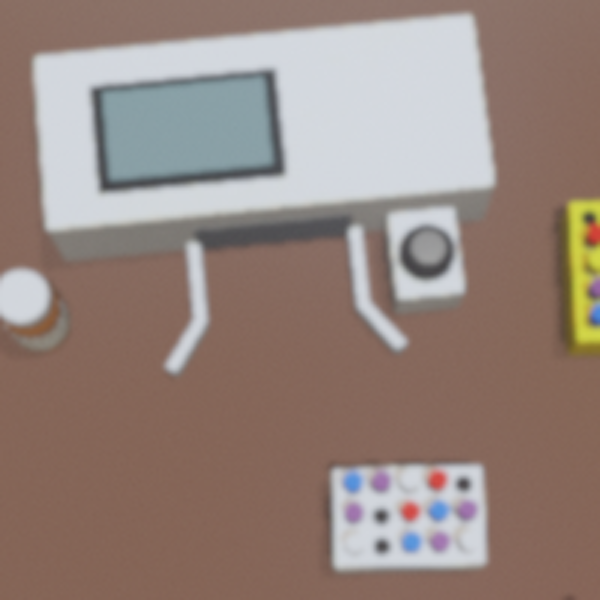

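The crop shows the white rack with corners at about (332,468), (485,464), (488,565) and (334,571). It also shows the analyser, the rails and the button at (428,250), so the choice is confirmed.

```bash
python3 - <<'E'
from h import *
np.set_printoptions(precision=4,suppress=True)
c=lambda *a: np.array(a)/3.+[180-1/3,40-1/3]
an=cast("top",c((33,55),(474,15),(495,188),(47,232)),.08); print("an",an[:,:2])
f=an[2]-an[3]; print("front len",np.linalg.norm(f),"depth",np.linalg.norm(an[1]-an[2]))
yaxis=-(f)/np.linalg.norm(f); print("yaw",np.degrees(np.arctan2(-yaxis[0],yaxis[1])))
yaw=np.arctan2(-yaxis[0],yaxis[1])
ux=np.array([np.cos(yaw),np.sin(yaw)]);uy=np.array([-ux[1],ux[0]])
seat0=(an[2]+an[3])[:2]/2-.04*ux
rl=cast("top",c((201,240),(208,320),(349,227),(357,306),(188,242),(362,225)),.018)[:,:2]
print("rail inner L,L,R,R; outerL outerR local",(rl-seat0)@np.c_[ux,uy])
b=cast("top",c((430,246)),.055)[0,:2];print("button",b,(b-seat0)@np.c_[ux,uy])
co=cast("top",c((388,212),(457,206),(465,293),(397,302)),.045)[:,:2];print("console",(co-seat0)@np.c_[ux,uy])
ra=cast("top",c((332,468),(485,464),(488,565),(334,571)),.045)[:,:2];print("rack",ra,ra.mean(0),(ra-seat0)@np.c_[ux,uy])
e=ra[0]-ra[1]+ra[3]-ra[2];print("rack yaw",np.degrees(np.arctan2(-e[0],e[1])),np.linalg.norm(ra[0]-ra[1]),np.linalg.norm(ra[1]-ra[2]))
print("seat0",seat0, "rack local",(ra.mean(0)-seat0)@np.c_[ux,uy])
# side-view button check
E
```

```text
an [[ 0.8248  0.2559]
 [ 0.8679 -0.1008]
 [ 0.7202 -0.1183]
 [ 0.6754  0.2361]]
front len 0.35716097431788324 depth 0.148735825501346
yaw 7.204665506851701
rail inner L,L,R,R; outerL outerR local [[ 0.0436  0.0616]
 [-0.0262  0.0619]
 [ 0.0422 -0.0631]
 [-0.0269 -0.0624]
 [ 0.0429  0.0726]
 [ 0.0428 -0.0741]]
button [ 0.6796 -0.0689] [ 0.006  -0.1245]
console [[ 0.0419 -0.0947]
 [ 0.0412 -0.1517]
 [-0.0331 -0.1494]
 [-0.035  -0.0936]]
rack [[ 0.4972  0.0064]
 [ 0.5032 -0.1152]
 [ 0.4226 -0.1178]
 [ 0.4151  0.003 ]] [ 0.4595 -0.0559] [[-0.1656 -0.027 ]
 [-0.1749 -0.1483]
 [-0.2551 -0.1409]
 [-0.2474 -0.0201]]
rack yaw 3.197361867438298 0.12170552049540627 0.08060396387577842
seat0 [0.6581 0.0539] rack local [-0.2108 -0.0841]
```

Call:
send_rows:
  targets: [0, 0, 0, 0, 0, 0.104, 0, 0, 0, 0, 0, 0.104, 0, 0, 0, 0, 0, 0.104, 0, 0, 0, 0, 0, 0.104, 0, 0, 0, 0, 0, 0.104, 0, 0, 0, 0, 0, 0.104, 0, 0, 0, 0, 0, 0.104, 0, 0, 0, 0, 0, 0.104, 0, 0, 0, 0, 0, 0.104, 0, 0, 0, 0, 0, 0.104]
  gripper: 0.5
  force: 20

```text
t: 1.1
tcp_pos: [0.2472, 0.5739, 0.2143]
eef_rot: [0.0, 0.664, 0.748, -0.0]
ft_force: [-1.0, 0.1, 0.1]
grip_width: 0.503
grip_force: 0.0
```

Call:
send_rows:
  targets: [0, 0.035, 0, 0, 0, 0, -0.02, 0.035, 0, 0, 0, 0, -0.03, 0.03, 0, 0, 0, 0, -0.04, 0.02, 0, 0, 0, 0, -0.04, 0.012, 0, 0, 0, 0, -0.04, 0, 0, 0, 0, 0, -0.04, 0, 0, 0, 0, 0, -0.04, 0, 0, 0, 0, 0, -0.04, 0, 0, 0, 0, 0, -0.04, 0, 0, 0, 0, 0]

```text
t: 2.1
tcp_pos: [0.4189, 0.2613, 0.2145]
eef_rot: [-0.0, 0.662, 0.75, -0.0]
ft_force: [1.0, 0.4, 0.5]
grip_width: 0.494
grip_force: 0.0
```

Call:
send_rows:
  targets: [-0.04, 0, 0, 0, 0, 0, -0.04, 0, 0, 0, 0, 0, -0.04, 0, 0, 0, 0, 0, -0.04, 0, 0, 0, 0, 0, -0.04, 0, 0, 0, 0, 0, -0.04, 0, 0, 0, 0, 0, -0.04, 0, 0, 0, 0, 0, -0.04, 0, 0, 0, 0, 0, -0.04, 0, 0, 0, 0, 0, -0.04, 0, 0, 0, 0, 0]

```text
t: 3.1
tcp_pos: [0.4684, -0.1357, 0.2145]
eef_rot: [-0.0, 0.662, 0.749, 0.0]
ft_force: [-0.0, 0.6, -0.3]
grip_width: 0.5
grip_force: 0.0
```

Call:
send_rows:
  targets: [-0.02, 0, 0, 0, 0, 0, 0, 0, 0.03, 0, 0, 0, 0, 0, 0.04, 0, 0, 0, 0, 0, 0.04, 0, 0, 0, 0, 0, 0.04, 0, 0, 0, 0, 0, 0.02, 0, 0, 0, 0, 0, 0.01, 0, 0, 0, 0, 0, 0.01, 0, 0, 0, 0, 0, 0, 0, 0, 0, 0, 0, 0, 0, 0, 0]

```text
t: 4.1
tcp_pos: [0.4714, -0.154, 0.0253]
eef_rot: [0.0, 0.662, 0.75, 0.0]
ft_force: [0.2, -0.7, 0.4]
grip_width: 0.5
grip_force: 0.0
```

Call:
send_rows:
  targets: [0.01, 0, 0, 0, 0, 0, 0.01, 0.0, 0, 0, 0, 0, 0.006, 0.001, 0, 0, 0, 0, 0.006, 0.001, 0, 0, 0, 0, 0.006, 0.001, 0, 0, 0, 0, 0.006, 0.001, 0, 0, 0, 0, 0.006, 0.001, 0, 0, 0, 0, 0.006, 0.001, 0, 0, 0, 0, 0.006, 0.001, 0, 0, 0, 0, 0.006, 0.001, 0, 0, 0, 0]

```text
t: 5.1
tcp_pos: [0.4705, -0.085, 0.0246]
eef_rot: [-0.0, 0.662, 0.75, 0.0]
ft_force: [-0.1, -4.9, 4.1]
grip_width: 0.5
grip_force: 2.5
```

Call:
send_rows:
  targets: [0.006, 0.001, 0, 0, 0, 0, 0.006, 0.001, 0, 0, 0, 0, 0.006, 0.001, 0, 0, 0, 0, 0.006, 0.001, 0, 0, 0, 0, 0.006, 0.001, 0, 0, 0, 0, 0.005, 0.001, 0, 0, 0, 0, 0.004, 0.001, 0, 0, 0, 0, 0.003, 0.001, 0, 0, 0, 0, 0.002, 0, 0, 0, 0, 0, 0, 0, 0, 0, 0, 0]

```text
t: 6.1
tcp_pos: [0.4729, -0.0403, 0.0245]
eef_rot: [-0.0, 0.662, 0.75, 0.0]
ft_force: [0.2, -0.2, -0.3]
grip_width: 0.498
grip_force: 0.0
```

```bash
python3 - <<'E'
from h import *
s=ctrl.observe();print(s["tcp_pos"])
f=ctrl.grab_frame("top"); cv2.imwrite("pics/a.png",f[...,::-1])
cv2.imwrite("pics/crop1.png",cv2.resize(f[90:270,200:380,::-1],(600,600),interpolation=cv2.INTER_CUBIC))
E
```

```text
[ 0.47286031 -0.04034384  0.02445618]
```

View pics/crop1.png

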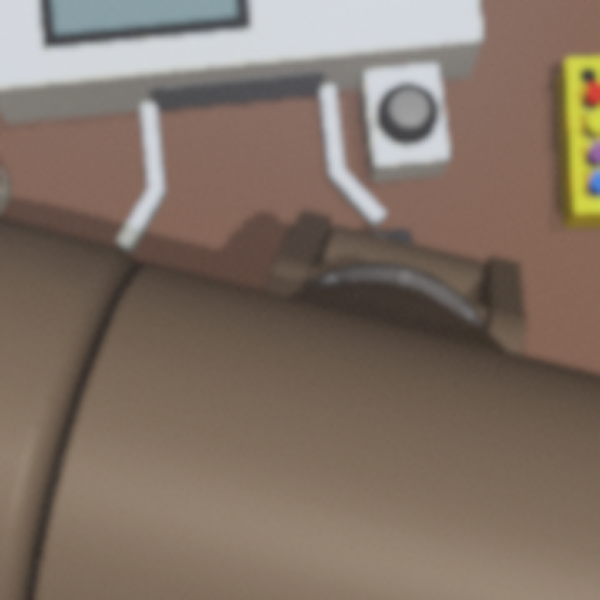

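The arm hides the rack in this picture. The bay is clear, with the button at (408,108), so I back off to the right and look again.

Call:
send_rows:
  targets: [-0.02, 0, 0, 0, 0, 0, -0.02, 0, -0.01, 0, 0, 0, 0, 0, -0.04, 0, 0, 0, -0.01, 0, -0.04, 0, 0, 0, -0.03, 0, -0.04, 0, 0, 0, -0.04, 0, -0.03, 0, 0, 0, -0.045, 0, 0, 0, 0, 0, -0.045, 0, 0, 0, 0, 0, -0.045, 0, 0, 0, 0, 0, -0.045, 0, 0, 0, 0, 0]

```text
t: 7.15
tcp_pos: [0.5099, -0.3401, 0.1844]
eef_rot: [-0.0, 0.662, 0.749, 0.0]
ft_force: [0.1, 1.0, 1.1]
grip_width: 0.501
grip_force: 0.0
```

```bash
python3 - <<'E'
from h import *
np.set_printoptions(precision=4,suppress=True)
s=ctrl.observe();print(s["tcp_pos"])
f=ctrl.grab_frame("top"); cv2.imwrite("pics/b.png",f[...,::-1])
m=white(f); m[:150]=0
cs,_=cv2.findContours(m,cv2.RETR_EXTERNAL,cv2.CHAIN_APPROX_NONE)
for c in cs:
    if cv2.contourArea(c)<500: continue
    w=cast("top",c[:,0],.045)[:,:2]; r=cv2.minAreaRect((w*1e3).astype(np.float32)); print(r, cv2.boundingRect(c))
    yaw=np.radians(7.2); A=np.array([[np.cos(yaw),-np.sin(yaw)],[np.sin(yaw),np.cos(yaw)]])
    print((np.array(r[0])/1e3-[.659,.0535])@A)
cv2.imwrite("pics/crop2.png",cv2.resize(f[90:270,200:380,::-1],(600,600),interpolation=cv2.INTER_CUBIC))
E
```

```text
[ 0.5099 -0.3401  0.1844]
```

View pics/crop2.png

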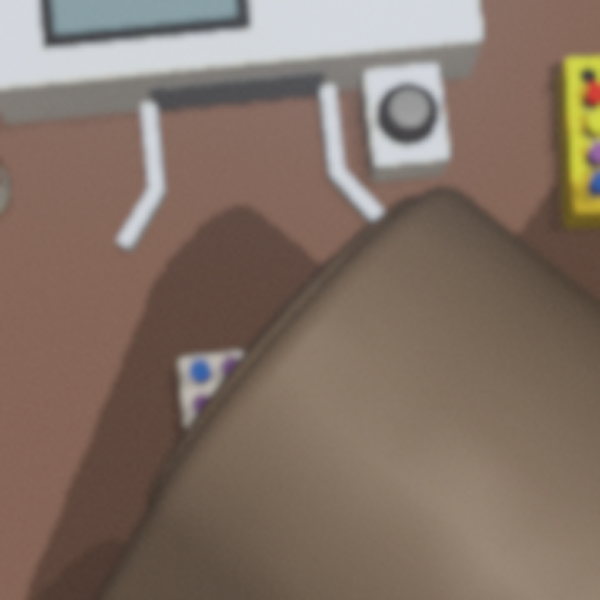

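The front-left corner of the rack is at crop (179,356). Its front edge is parallel to the analyser's face.

```bash
python3 - <<'E'
from h import *
yaw=np.radians(7.2); A=np.array([[np.cos(yaw),-np.sin(yaw)],[np.sin(yaw),np.cos(yaw)]])
w=cast("top",np.array([[178,355],[240,349],[185,428]])/(10/3)+[200-.35,90-.35],.045)[:,:2]
print(w,(w-[.659,.0535])@A)
print((np.array([.51,-.34])-[.659,.0535])@A)
E
```

```text
[[0.49395614 0.09519922]
 [0.49933514 0.05099693]
 [0.44151406 0.08835529]] [[-0.15851614  0.06205589]
 [-0.15871958  0.01752798]
 [-0.21140247  0.06183866]]
[-0.19714372 -0.37172248]
```

Call:
send_rows:
  targets: [0.037, 0, 0, 0, 0, 0, 0.037, 0, 0, 0, 0, 0, 0.037, 0, 0, 0, 0, 0, 0.037, 0, 0, 0, 0, 0, 0.037, -0.01, 0, 0, 0, 0, 0.037, -0.01, 0, 0, 0, 0, 0.037, -0.01, 0, 0, 0, 0, 0.037, -0.01, 0, 0, 0, 0, 0.037, -0.01, 0, 0, 0, 0, 0.037, -0.015, 0, 0, 0, 0]
  gripper: 0.2

```text
t: 8.2
tcp_pos: [0.3991, 0.022, 0.1845]
eef_rot: [-0.0, 0.662, 0.749, 0.0]
ft_force: [0.1, 0.4, 0.3]
grip_width: 0.8
grip_force: 0.0
```

Call:
send_rows:
  targets: [0, 0, 0, 0, 0, -0.142, 0, 0, 0, 0, 0, -0.142, 0, 0, 0, 0, 0, -0.142, 0, 0, 0, 0, 0, -0.142, 0, 0, 0, 0, 0, -0.142, 0, 0, 0, 0, 0, -0.142, 0, 0, 0, 0, 0, -0.142, 0, 0, 0, 0, 0, -0.142, 0, 0, 0, 0, 0, -0.142, 0, 0, 0, 0, 0, -0.142]

```text
t: 9.2
tcp_pos: [0.3995, 0.0208, 0.1844]
eef_rot: [-0.0, 0.011, 1.0, 0.0]
ft_force: [0.3, 0.5, 0.8]
grip_width: 0.803
grip_force: 0.0
```

Call:
send_rows:
  targets: [0, 0, 0, 0, 0, -0.146, 0, 0, 0, 0, 0, 0, 0, 0, 0.01, 0, 0, 0, 0, 0, 0.02, 0, 0, 0, 0, 0, 0.02, 0, 0, 0, 0, 0, 0.02, 0, 0, 0, 0, 0, 0, 0, 0, 0, 0, 0, 0, 0, 0, 0, 0, 0, 0, 0, 0, 0, 0, 0, 0, 0, 0, 0]

```text
t: 10.2
tcp_pos: [0.4002, 0.0206, 0.1153]
eef_rot: [0.001, -0.059, 0.998, -0.0]
ft_force: [0.4, 0.0, 0.1]
grip_width: 0.798
grip_force: 0.0
```

Call:
send_rows:
  targets: [0, 0, 0.02, 0, 0, -0.007, 0, 0, 0.02, 0, 0, 0, 0, 0, 0.02, 0, 0, 0, 0, 0, 0.02, 0, 0, 0, 0, 0, 0.01, 0, 0, 0, 0, 0, 0, 0, 0, 0, 0, 0, 0, 0, 0, 0, 0, 0, 0, 0, 0, 0, 0, 0, 0, 0, 0, 0, 0, 0, 0, 0, 0, 0]

```text
t: 11.2
tcp_pos: [0.4001, 0.0206, 0.0251]
eef_rot: [0.001, -0.063, 0.998, -0.0]
ft_force: [1.0, 0.1, -0.3]
grip_width: 0.801
grip_force: 0.0
```

Call:
send_rows:
  targets: [-0.01, 0, 0, 0, 0, 0, -0.01, 0, 0, 0, 0, 0, -0.01, 0, 0, 0, 0, 0, -0.01, 0, 0, 0, 0, 0, -0.01, 0, 0, 0, 0, 0, -0.01, 0, 0, 0, 0, 0, -0.01, 0, 0, 0, 0, 0, -0.01, 0, 0, 0, 0, 0, -0.01, 0, 0, 0, 0, 0, -0.01, 0, 0, 0, 0, 0]

```text
t: 12.2
tcp_pos: [0.5, 0.0334, 0.0246]
eef_rot: [0.0, -0.063, 0.998, 0.0]
ft_force: [-2.9, -1.0, 1.3]
grip_width: 0.801
grip_force: 1.5
```

```bash
python3 - <<'E'
from h import *
s=ctrl.observe();print(s["tcp_pos"],s["ft_force"])
f=ctrl.grab_frame("top")
a=cv2.resize(f[90:270,200:380,::-1],(400,400),interpolation=cv2.INTER_CUBIC)
g=ctrl.grab_frame("side");b=cv2.resize(g[120:300,200:380,::-1],(400,400),interpolation=cv2.INTER_CUBIC)
cv2.imwrite("pics/crop3.png",np.hstack([a,b]))
E
```

```text
[0.50001666 0.03335466 0.02457221] [-2.88675253 -1.01866627  1.25919629]
```

View pics/crop3.png

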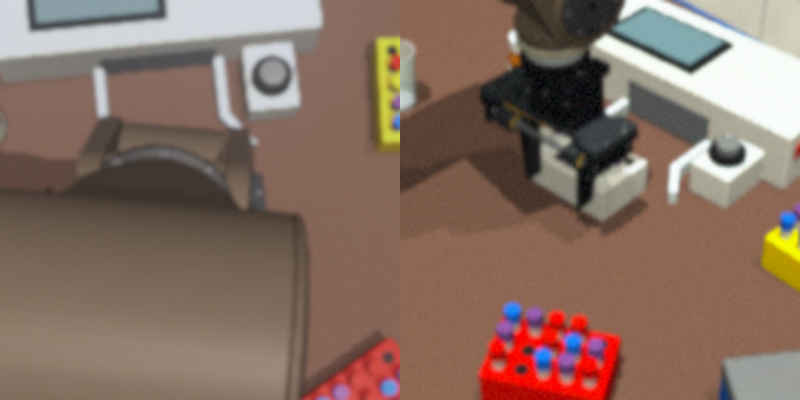

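The side view on the right shows both fingers behind the rack at about (560,170), squarely aimed at the mouth. The top view shows the arm hiding the rack, with the rails at (100,90) and (222,90) free.

Call:
send_rows:
  targets: [-0.008, 0, 0, 0, 0, 0, -0.008, 0, 0, 0, 0, 0, -0.008, 0, 0, 0, 0, 0, -0.008, 0, 0, 0, 0, 0, -0.008, 0, 0, 0, 0, 0, -0.008, 0, 0, 0, 0, 0, -0.008, 0, 0, 0, 0, 0, -0.008, 0, 0, 0, 0, 0, -0.008, 0, 0, 0, 0, 0, -0.008, 0, 0, 0, 0, 0]

```text
t: 13.3
tcp_pos: [0.5791, 0.0434, 0.0246]
eef_rot: [0.0, -0.063, 0.998, 0.0]
ft_force: [-1.5, -1.2, -0.3]
grip_width: 0.796
grip_force: 0.8
```

Call:
send_rows:
  targets: [-0.003, 0, 0, 0, 0, 0, -0.003, 0, 0, 0, 0, 0, -0.003, 0, 0, 0, 0, 0, -0.003, 0, 0, 0, 0, 0, -0.003, 0, 0, 0, 0, 0, -0.003, 0, 0, 0, 0, 0, -0.002, 0, 0, 0, 0, 0, -0.002, 0, 0, 0, 0, 0, -0.001, 0, 0, 0, 0, 0, 0, 0, 0, 0, 0, 0]

```text
t: 14.3
tcp_pos: [0.6014, 0.0463, 0.0247]
eef_rot: [0.0, -0.063, 0.998, 0.0]
ft_force: [-3.5, -0.0, 2.7]
grip_width: 0.799
grip_force: 1.5
```

Call:
send_rows:
  targets: [-0.001, 0, 0, 0, 0, 0, -0.001, 0, 0, 0, 0, 0, -0.001, 0, 0, 0, 0, 0, -0.001, 0, 0, 0, 0, 0, -0.001, 0, 0, 0, 0, 0, 0, 0, 0, 0, 0, 0, 0, 0, 0, 0, 0, 0, 0, 0, 0, 0, 0, 0, 0, 0, 0, 0, 0, 0, 0, 0, 0, 0, 0, 0]

```text
t: 15.3
tcp_pos: [0.6065, 0.0469, 0.0246]
eef_rot: [0.0, -0.063, 0.998, 0.0]
ft_force: [-1.5, 0.5, 1.1]
grip_width: 0.801
grip_force: 0.8
```

Call:
send_rows:
  targets: [-0.001, 0, 0, 0, 0, 0, -0.001, 0, 0, 0, 0, 0, 0, 0, 0, 0, 0, 0, 0, 0, 0, 0, 0, 0, 0, 0, 0, 0, 0, 0, 0, 0, 0, 0, 0, 0, 0, 0, 0, 0, 0, 0, 0, 0, 0, 0, 0, 0, 0, 0, 0, 0, 0, 0, 0, 0, 0, 0, 0, 0]

```text
t: 16.3
tcp_pos: [0.6083, 0.0471, 0.0246]
eef_rot: [0.0, -0.063, 0.998, 0.0]
ft_force: [-2.7, 0.5, 1.1]
grip_width: 0.799
grip_force: 1.0
```

Call:
send_rows:
  targets: [0, 0, 0, 0, 0, 0, 0, 0, 0, 0, 0, 0, 0, 0, 0, 0, 0, 0, 0, 0, 0, 0, 0, 0, 0, 0, 0, 0, 0, 0, 0, 0, 0, 0, 0, 0, -0.0005, 0, 0, 0, 0, 0, -0.0005, 0, 0, 0, 0, 0, -0.0005, 0, 0, 0, 0, 0, -0.0005, 0, 0, 0, 0, 0]

```text
t: 17.3
tcp_pos: [0.6098, 0.0473, 0.0247]
eef_rot: [-0.001, -0.063, 0.998, 0.0]
ft_force: [-6.4, -1.7, 4.0]
grip_width: 0.801
grip_force: 3.6
```

Call:
send_rows:
  targets: [0, 0, 0, 0, 0, 0, 0, 0, 0, 0, 0, 0, 0, 0, 0, 0, 0, 0, 0, 0, 0, 0, 0, 0, 0, 0, 0, 0, 0, 0, 0, 0, 0, 0, 0, 0, -0.0005, 0, 0, 0, 0, 0, -0.0005, 0, 0, 0, 0, 0, -0.0005, 0, 0, 0, 0, 0, -0.0005, 0, 0, 0, 0, 0]

```text
t: 18.3
tcp_pos: [0.6098, 0.0473, 0.0246]
eef_rot: [-0.003, -0.063, 0.998, 0.0]
ft_force: [-16.9, -4.1, 11.9]
grip_width: 0.8
grip_force: 8.5
```

The stop has been reached, at 17 N. I retreat and look.

Call:
send_rows:
  targets: [0.003, 0, 0, 0, 0, 0, 0.007, 0, 0, 0, 0, 0, 0.02, 0, 0, 0, 0, 0, 0.02, 0, 0, 0, 0, 0, 0.02, 0, -0.01, 0, 0, 0, 0.02, 0, -0.02, 0, 0, 0, 0.025, 0, -0.03, 0, 0, 0, 0.025, 0, -0.03, 0, 0, 0, 0.025, 0, -0.02, 0, 0, 0, 0.025, 0, 0, 0, 0, 0]
  gripper: 1

```text
t: 19.3
tcp_pos: [0.4239, 0.0235, 0.1368]
eef_rot: [0.003, -0.063, 0.998, -0.0]
ft_force: [-0.4, -0.4, 0.2]
grip_width: 0.031
grip_force: 0.0
```

```bash
python3 - <<'E'
from h import *
s=ctrl.observe();print(s["tcp_pos"],s["ft_force"])
f=ctrl.grab_frame("top");cv2.imwrite("pics/d.png",f[...,::-1])
a=cv2.resize(f[80:200,220:340,::-1],(400,400),interpolation=cv2.INTER_CUBIC)
g=ctrl.grab_frame("side");b=cv2.resize(g[100:220,250:370,::-1],(400,400),interpolation=cv2.INTER_CUBIC)
cv2.imwrite("pics/ds.png",g[...,::-1]);cv2.imwrite("pics/crop4.png",np.hstack([a,b]))
E
```

```text
[0.42391564 0.02351797 0.13683336] [-0.44013319 -0.43061171  0.23296889]
```

View pics/crop4.png

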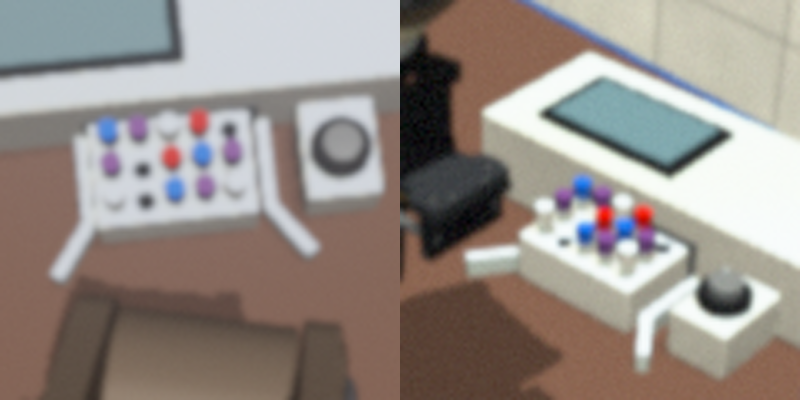

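The top view on the left shows the rack between the rails, with corners near (90,123), (255,108), (260,213) and (93,228). The side view on the right shows it against the stop, with the button at (322,280). I check the seating and the button height numerically.

```bash
python3 - <<'E'
from h import *
np.set_printoptions(precision=4,suppress=True)
yaw=np.radians(7.2); A=np.array([[np.cos(yaw),-np.sin(yaw)],[np.sin(yaw),np.cos(yaw)]])
w=cast("top",np.array([[88,122],[254,108],[261,212],[94,229]])/(10/3)+[220-.35,80-.35],.045)[:,:2]
print((w-[.659,.0535])@A)
for n,off in (("top",(220,80)),("side",(250,100))):
    f=cv2.imread("pics/d.png" if n=="top" else "pics/ds.png")
    c=np.array([340,143]if n=="top" else [322,280])/(10/3)+off
    x,y=c.astype(int); g=f[y-12:y+13,x-12:x+13].max(2)
    # grey button disc: mid brightness, low saturation
    h=cv2.cvtColor(f[y-12:y+13,x-12:x+13],cv2.COLOR_BGR2HSV)
    m=((h[...,1]<40)&(h[...,2]>85)&(h[...,2]<185)).astype(np.uint8)
    k,l,st,ce=cv2.connectedComponentsWithStats(m,connectivity=4); i=l[12,12]; px=ce[i]+[x-12,y-12]
    print(n,c,px,st[i])
    for z in(.055,.06,.065,.07,.075):
        q=cast(n,px,z)[0,:2]; print(z,q,(q-[.659,.0535])@A)
E
```

```text
[[ 0.0417  0.0613]
 [ 0.04   -0.0616]
 [-0.0396 -0.0583]
 [-0.0399  0.064 ]]
top [322.  122.9] [322.6717 123.0422] [  0   0  25  25 332]
0.055 [ 0.6761 -0.0681] [ 0.0018 -0.1228]
0.06 [ 0.6744 -0.0677] [ 0.0001 -0.1222]
0.065 [ 0.6726 -0.0674] [-0.0016 -0.1216]
0.07 [ 0.6709 -0.067 ] [-0.0033 -0.1211]
0.075 [ 0.6691 -0.0667] [-0.005  -0.1205]
side [346.6 184. ] [345.9597 179.8329] [  0   0  25  22 347]
0.055 [ 0.6982 -0.0439] [ 0.0267 -0.1015]
0.06 [ 0.693  -0.0483] [ 0.021  -0.1053]
0.065 [ 0.6878 -0.0527] [ 0.0152 -0.109 ]
0.07 [ 0.6825 -0.0571] [ 0.0095 -0.1127]
0.075 [ 0.6773 -0.0615] [ 0.0038 -0.1164]
```

The rack is seated and square, with edges at +40 and -40 mm. The button is at (0.674, -0.0675), so I go above it.

Call:
send_rows:
  targets: [-0.02, -0.0122, 0, 0, 0, 0, -0.025, -0.0122, 0, 0, 0, 0, -0.025, -0.0122, 0, 0, 0, 0, -0.025, -0.0122, 0, 0, 0, 0, -0.025, -0.0122, 0, 0, 0, 0, -0.025, -0.0122, 0, 0, 0, 0, -0.025, -0.0122, 0, 0, 0, 0, -0.025, -0.0122, 0, 0, 0, 0, -0.022, -0.0122, 0, 0, 0, 0, -0.02, -0.0122, 0, 0, 0, 0]

```text
t: 20.4
tcp_pos: [0.6759, -0.0679, 0.134]
eef_rot: [0.0, -0.063, 0.998, 0.0]
ft_force: [0.2, 0.7, -0.5]
grip_width: 0.006
grip_force: 0.0
```

Call:
send_rows:
  targets: [0, 0, 0, 0, 0, 0, 0, 0, 0.01, 0, 0, 0, 0, 0, 0.01, 0, 0, 0, 0, 0, 0.01, 0, 0, 0, 0, 0, 0.01, 0, 0, 0, 0, 0, 0.01, 0, 0, 0, 0, 0, 0, 0, 0, 0, 0, 0, 0, 0, 0, 0, 0, 0, 0, 0, 0, 0, 0, 0, 0, 0, 0, 0]

```text
t: 21.4
tcp_pos: [0.6744, -0.0676, 0.0852]
eef_rot: [0.0, -0.063, 0.998, -0.0]
ft_force: [-0.3, -0.7, 0.6]
grip_width: 0.003
grip_force: 0.0
```

Perfectly over it. I descend slowly and watch the force.

Call:
send_rows:
  targets: [0, 0, 0.002, 0, 0, 0, 0, 0, 0.002, 0, 0, 0, 0, 0, 0.002, 0, 0, 0, 0, 0, 0.002, 0, 0, 0, 0, 0, 0.001, 0, 0, 0, 0, 0, 0.001, 0, 0, 0, 0, 0, 0.001, 0, 0, 0, 0, 0, 0.001, 0, 0, 0, 0, 0, 0.001, 0, 0, 0, 0, 0, 0, 0, 0, 0]

```text
t: 22.4
tcp_pos: [0.6741, -0.0675, 0.0715]
eef_rot: [-0.0, -0.063, 0.998, 0.0]
ft_force: [1.0, 0.2, -0.4]
grip_width: 0.001
grip_force: 0.0
```

Call:
send_rows:
  targets: [0, 0, 0.001, 0, 0, 0, 0, 0, 0.001, 0, 0, 0, 0, 0, 0.001, 0, 0, 0, 0, 0, 0.001, 0, 0, 0, 0, 0, 0, 0, 0, 0, 0, 0, 0, 0, 0, 0, 0, 0, 0, 0, 0, 0, 0, 0, 0, 0, 0, 0, 0, 0, 0, 0, 0, 0, 0, 0, 0, 0, 0, 0]

```text
t: 23.4
tcp_pos: [0.6742, -0.0675, 0.0676]
eef_rot: [0.0, -0.063, 0.998, 0.0]
ft_force: [-0.7, 0.4, 0.3]
grip_width: 0.006
grip_force: 0.0
```

Call:
send_rows:
  targets: [0, 0, 0.001, 0, 0, 0, 0, 0, 0.001, 0, 0, 0, 0, 0, 0.001, 0, 0, 0, 0, 0, 0.001, 0, 0, 0, 0, 0, 0.001, 0, 0, 0, 0, 0, 0, 0, 0, 0, 0, 0, 0, 0, 0, 0, 0, 0, 0, 0, 0, 0, 0, 0, 0, 0, 0, 0, 0, 0, 0, 0, 0, 0]

```text
t: 24.4
tcp_pos: [0.6742, -0.0676, 0.0627]
eef_rot: [0.0, -0.063, 0.998, 0.0]
ft_force: [-1.0, 1.1, 3.9]
grip_width: 0.004
grip_force: 2.0
```

Call:
send_rows:
  targets: [0, 0, 0.001, 0, 0, 0, 0, 0, 0.001, 0, 0, 0, 0, 0, 0.001, 0, 0, 0, 0, 0, 0, 0, 0, 0, 0, 0, 0, 0, 0, 0, 0, 0, 0, 0, 0, 0, 0, 0, 0, 0, 0, 0, 0, 0, 0, 0, 0, 0, 0, 0, 0, 0, 0, 0, 0, 0, 0, 0, 0, 0]

```text
t: 25.4
tcp_pos: [0.6743, -0.0675, 0.0611]
eef_rot: [0.001, -0.063, 0.998, -0.0]
ft_force: [-4.7, 0.1, 17.7]
grip_width: 0.007
grip_force: 8.5
```

The button bottomed out: the spring phase gave 3.9 N, then a hard stop at 17.7 N. I release it and retreat.

Call:
send_rows:
  targets: [0, 0, -0.003, 0, 0, 0, 0, 0, -0.005, 0, 0, 0, 0, 0, -0.01, 0, 0, 0, 0, 0, -0.02, 0, 0, 0, 0, 0, -0.03, 0, 0, 0, 0, 0, -0.02, 0, 0, 0, 0.02, 0, 0, 0, 0, 0, 0.03, 0, 0, 0, 0, 0, 0.03, 0, 0, 0, 0, 0, 0.03, 0, 0, 0, 0, 0]

```text
t: 26.4
tcp_pos: [0.5636, -0.0814, 0.1477]
eef_rot: [-0.0, -0.063, 0.998, 0.0]
ft_force: [0.0, -1.0, 1.0]
grip_width: 0.009
grip_force: 0.0
```

Call:
send_rows:
  targets: [0.03, 0, 0, 0, 0, 0, 0.03, 0, 0, 0, 0, 0, 0.03, 0, 0, 0, 0, 0, 0.02, 0, 0, 0, 0, 0, 0, 0, 0, 0, 0, 0, 0, 0, 0, 0, 0, 0, 0, 0, 0, 0, 0, 0, 0, 0, 0, 0, 0, 0, 0, 0, 0, 0, 0, 0, 0, 0, 0, 0, 0, 0]

```text
t: 27.4
tcp_pos: [0.4561, -0.0951, 0.1474]
eef_rot: [-0.0, -0.063, 0.998, 0.0]
ft_force: [0.8, 0.3, -0.5]
grip_width: 0.005
grip_force: 0.0
```

```bash
python3 - <<'E'
from h import *
s=ctrl.observe();print(s["tcp_pos"],s["ft_force"])
f=ctrl.grab_frame("top")
a=cv2.resize(f[80:200,220:340,::-1],(400,400),interpolation=cv2.INTER_CUBIC)
g=ctrl.grab_frame("side");b=cv2.resize(g[100:220,250:370,::-1],(400,400),interpolation=cv2.INTER_CUBIC)
cv2.imwrite("pics/crop5.png",np.hstack([a,b]))
E
```

```text
[ 0.45613761 -0.09510426  0.14743973] [ 0.77671327  0.34382774 -0.52343007]
```

View pics/crop5.png

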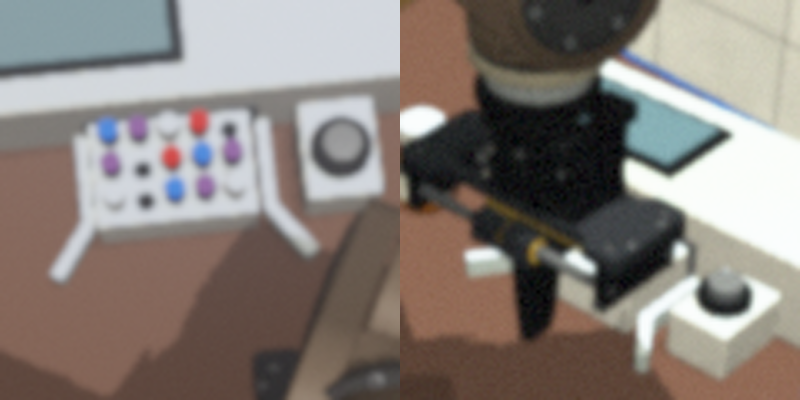

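The rack has not moved in the bay, with corners at (88,122) and (261,212) as before. The button at (340,143) is up again, and the robot is clear of everything.

```bash
python3 -c "
from plant import ctrl
print(ctrl.close_job())"
```

```text
the job is handed in; nothing more can be done
None
```

The rack was pushed squarely against the back stop, the load button was then pressed to its hard stop and released, and the job was handed in at about 27.5 s with the robot touching nothing; no verdict was returned.

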